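# Offer up a cast offset lever to its pivot fixture

## Robot

A 6-joint arm with a two-finger parallel gripper is mounted at the origin on a cart in front of the work surface, level with it; the furniture and walls round the work are solid. World frame = base frame: x ahead of the robot, y to its left, z up, the work surface at z = 0. Lengths are in m, angles in rad, forces in N, time in s.
With the tool pointing down it reaches from about 0.35 to 0.975 m from the base axis. Payload 4.9 kg.
Tool frame: the origin (TCP) lies midway between the tips of the shut fingers; the grasp point (between the pads) lies manip.tcp_to_grasp behind it (manip.tcp_to_grasp is the distance from the TCP to the grasp point, in m); z points along the fingers, y is the line along which they close (so a half turn about z gives the same grasp; the last joint's range is limited). The gripper opens to 85 mm and grips with 20 to 120 N. Pads are 22 mm wide; open, the fingers measure 114 mm over their backs; the gripper's body (76 mm by 85 mm) begins 54 mm behind the grasp point. The pads swing forward as they close: fully open they stand 13 mm farther back than shut.
Start: joints at [-1.419, 0.053, 1.613, -0, 1.476, -0.119], TCP at [0.167, -0.602, 0.231] pointing down, gripper open.
Joint ranges: [-3.01, 3.01], [-1.01, 2.22], [0.06, 2.58], [-1.02, 4.17], [0.09, 2.62], [-3.14, 3.14]. Speed limits (rad/s): [2.57, 2.57, 3.14, 3.14, 3.14, 3.14].

## Interface

Orientations are given as a unit quaternion [w, x, y, z].
In Python, from plant import manip, grab_frame, calibration, job_done gives the robot as it stands.
- The arm moves only by the tool send_rows, never from a script. Its argument "rows" is a list of rows, each an object of numbers: "x", "y", "z": the shift along the tool's x, y, z normalised to -1 to 1, where 1 is 15 cm; "wx", "wy", "wz": the turn, a rotation vector about the tool's x, y, z normalised to -1 to 1, where 1 is pi/4 rad; "hand": the opening, from -1 (shut) to 1 (fully open). In form: [{"x": .., "y": .., "z": .., "wx": .., "wy": .., "wz": .., "hand": ..}, ...]. A call has exactly 10 rows; each row shifts and turns the commanded pose from where the row before left it, along the tool's axes as they then stand; what a row does not reach is not made up. A row lasts 1/12 s, in which the tool goes at most 41.7 mm and 7.16 degrees, less where a joint would pass 70% of its speed; a pose out of reach is approached as far as the arm can. A call with a number of a shift or a turn outside -1 to 1 is refused whole. A call with a gripper value outside its range is refused whole. The fingers move at their own pace and stop on an object; the grip force is fixed at half the most. Time passes only in rows, so rows that do not move let the fingers close, or fill a call up. It gives the time, the measured TCP pose, the force, the opening and the grip force at its end, in the units of the state.
- manip.state(): the state, without advancing time (a new reading comes with each control period).
- grab_frame(name): name is "scene" or "top"; returns the picture (384x512x3 uint8, blue, green, red); there is no depth.
- calibration(name): a dict with "camera_matrix" (3x3 intrinsics, pixels), "k1" (the pictures are not rectified: a ray, as slopes to the right and down, at radius r is drawn at 1 + k1 r^2 times it, then the intrinsics apply), "R" (3x3) and "t" (3): a world point X has camera coordinates R X + t. Camera axes: x right, y down, z forward; pixel columns grow to the right and rows downward; lengths in m; the calibration is good to about 2 mm. A picture is of the moment at which its call begins. calibration takes no time and is no camera call.
- job_done(): hands the job in; it is judged then, once.
The state is a dict: "time": time; "joint_pos": joint angles; "joint_vel": joint speeds; "joint_efforts": joint torques, N m; "tool_pos": TCP position; "tool_rot": TCP orientation; "contact_force": force on the tool from outside, world axes, zero at the start; "ft_torque": the same for the moment, N m; "gripper_width": opening from 0.0 (shut) to 1.0 (fully open); "grasp_force": force on a finger pad.
Only numpy, scipy, OpenCV 4.12 (cv2) and the standard library are available. Lean on these libraries where they do the work, as an engineer would, in place of code of your own. Each camera call takes 0.05 s, during which the arm holds its last target. There are 200 camera calls.

## Task

First take the black grip tab and slide the rest along its track until its pointer stands at the index ridge on the base, so that the rest is as far from the pivot pin as the lever's small eye is from its hub bore. Then pick up the cast lever across its arm at its balance point, which lies on the arm about 60 mm from the hub bore, and hold it level over the fixture, hub bore over the pivot pin and small eye over the rest, with its underside about 4 cm above the pin's tip. Finish still holding it there: do not set it down or let go, and leave the timer, marker pen and bottle alone.

Things in the scene. Friction and masses are not known exactly. Their poses are not given: they have to be found in the camera images.
- lever: grey cast lever, 224 mm long, 0.3-0.5 kg, lying flat: big hub (52 mm dia, 38 high, 22 bore) at one end, small eye (26 dia, 34 high) at the other, arm 18 mm wide, its flat sides 6 to 28 mm above the underside. Origin: at the underside below the balance point (centre of mass), mid arm, 60 mm from the bore axis, 125 from the eye axis, 34 from the hub's rim. x along the arm to the eye, z up
- lever_bore (a point): the hub's bore axis at the lever's underside
- lever_eye (a point): the small eye's axis at the lever's underside, 185 mm from the bore axis
- fixture: aluminium base plate 275x100x12 mm fixed to the worktop, with an upright steel pivot pin (16 mm dia on a 34 mm shoulder) near one end and a track for the rest. Origin: at the worktop under the pin's axis; x along the track away from the pin, z up. The index is a small dark ridge across the base's edge at x = 185 mm, y = +45 mm. A reagent shelf overhangs the worktop at world y < -0.3 m
- pin_tip (a point): top of the pivot pin, 60 mm above the worktop
- rest_top (a point): centre of the top of the steel rest post (26 mm diameter) on the sliding carriage, 48 mm above the worktop
- rest_grip (a point): top centre of the carriage's upright black grip tab: 14 mm along the track, 20 across, its foot 34.5 and its top 69.5 mm above the worktop; it stands 29 mm beside the post on the fixture's +y side. The carriage top round it is flat
- rest (a joint): position of the sliding rest along its track, m, 0 to 0.090: at 0 its post is 115 mm from the pin, and it grows away from the pin; at 0.070 the pointer is at the index, 185 mm from the pin. It slides with about 1.5 N of friction and stays where it is left
- timer: white bench timer, 62x62x19 mm, loose, to be left alone; origin at the centre of its underside
- marker: white and black marker pen, 137 mm long, 13 mm thick, lying loose, to be left alone; origin at the centre of its underside
- bottle: reagent bottle with a black cap, 50 mm diameter, 117 mm tall, standing beyond the fixture, to be left alone; origin at the centre of its underside

How it is judged:
By the outcome, as a careful person would: the job done as asked, in the order asked, and still so for the second after the job is handed in, while the arm keeps its last pose, push and grip.
It also fails if it takes over 58 s, if anything falls off the work surface, if the arm or the gripper's body presses on something with over 40 N, if the wrist force passes 120 N, or if a joint passes its speed limit or range.

## Working session

There is one attempt and no reset: what is moved stays moved. The work goes in short steps, Python scripts to look and compute and a tool call to move; the robot and the scene stay as the last step left them, time stands still between calls to the robot, and variables do not carry over. Pictures are saved under pics/ and viewed, at most 10 in all, crops included, and the job is handed in when it is done.

Besides the shell and the picture viewer there is one more tool, called after "Request:" as name(argument=value, ...) on one line, values as JSON. send_rows: Moves the arm, as the interface text tells. Scaled input: -1 to 1 covers 15 cm each way for a shift and pi/4 rad each way for a turn. Its arguments: {"type":"object","properties":{"rows":{"type":"array","items":{"type":"object","properties":{"x":{"type":"number","minimum":-1,"maximum":1},"y":{"type":"number","minimum":-1,"maximum":1},"z":{"type":"number","minimum":-1,"maximum":1},"wx":{"type":"number","minimum":-1,"maximum":1},"wy":{"type":"number","minimum":-1,"maximum":1},"wz":{"type":"number","minimum":-1,"maximum":1},"hand":{"type":"number"}}}}},"required":["rows"]}

```bash
mkdir -p pics; ls
python3 - <<'E'
from plant import manip, grab_frame, calibration
import cv2
for n in("scene","top"):
    cv2.imwrite(f"pics/{n}0.png",grab_frame(n)); print(n,calibration(n))
print(manip.state(), manip.tcp_to_grasp)
E
```

```text
pics
scene {'camera_matrix': array([[426.80422025,   0.        , 261.0386492 ],
       [  0.        , 426.80422025, 193.09093456],
       [  0.        ,   0.        ,   1.        ]]), 'k1': -0.16138628850332903, 'R': array([[-0.74872523, -0.66286471,  0.00457267],
       [-0.33772225,  0.37551331, -0.86309526],
       [ 0.57039829, -0.64776549, -0.50502045]]), 't': array([0.48541917, 0.23192759, 1.14910281])}
top {'camera_matrix': array([[458.06939056,   0.        , 258.24943827],
       [  0.        , 458.06939056, 195.935129  ],
       [  0.        ,   0.        ,   1.        ]]), 'k1': -0.0646273875646662, 'R': array([[-0.05153775, -0.99866151, -0.00436406],
       [-0.97815753,  0.05135979, -0.20142002],
       [ 0.20137455, -0.006112  , -0.97949524]]), 't': array([0.11757574, 0.56770103, 1.43570281])}
{'time': 0.1, 'joint_pos': array([-1.41898757e+00,  5.33132305e-02,  1.61416859e+00,  1.05453545e-05,
        1.47600657e+00, -1.18989935e-01]), 'joint_vel': array([ 0.00158988, -0.00278928, -0.00198161,  0.00138415, -0.00059833,
       -0.00102729]), 'joint_efforts': array([-7.77221194e-04, -3.94901311e+01, -3.71367538e+01, -1.76577259e-04,
        3.93589595e-03, -4.96876012e-06]), 'tool_pos': array([ 0.16711066, -0.60165325,  0.23016497]), 'tool_rot': array([-9.47829427e-04,  9.90847127e-01,  1.34985452e-01, -1.03054791e-05]), 'contact_force': array([0.3379199 , 0.603586  , 0.27964408]), 'ft_torque': array([ 0.01764803,  0.06836073, -0.03661239]), 'grasp_force': 0.0, 'gripper_width': 1.0013566199461579} 0.0187
```

View pics/scene0.png

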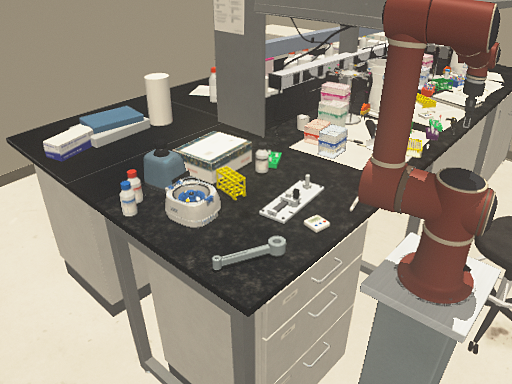

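View pics/top0.png

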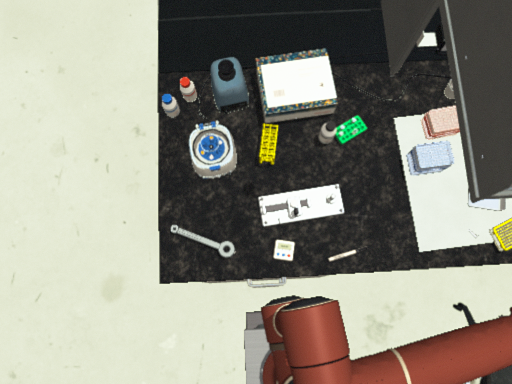

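The scene view shows the lever at about (215,262)–(278,245) and the fixture around (293,200). In the top view the lever eye is near (175,230), its hub near (227,249), and the fixture spans (258–343, 185–225). I'll enlarge these next.

```bash
cat > h.py <<'E'
import numpy as np, cv2
from plant import manip, grab_frame, calibration
def ray(n,uv):
    c=calibration(n);K=c["camera_matrix"]
    d=np.array([(uv[0]-K[0,2])/K[0,0],(uv[1]-K[1,2])/K[1,1]]);p=d.copy()
    for _ in range(20): p=d/(1+c["k1"]*(p@p))
    R=c["R"]; return -R.T@c["t"], R.T@np.array([p[0],p[1],1])
def onz(n,uv,z):
    o,d=ray(n,uv); return o+d*(z-o[2])/d[2]
def proj(n,X):
    c=calibration(n);K=c["camera_matrix"]; q=c["R"]@np.array(X)+c["t"]; p=q[:2]/q[2]; p=p*(1+c["k1"]*(p@p))
    return p*[K[0,0],K[1,1]]+K[:2,2]
def tri(a,b):
    o1,d1=ray("top",a);o2,d2=ray("scene",b)
    s=np.linalg.lstsq(np.c_[d1,-d2],o2-o1,rcond=None)[0]
    p,q=o1+s[0]*d1,o2+s[1]*d2
    return (p+q)/2,np.linalg.norm(p-q)
E
python3 - <<'E'
import cv2,numpy as np
t=cv2.imread("pics/top0.png");s=cv2.imread("pics/scene0.png")
def crop(im,x,y,w,h,k): return cv2.resize(im[y:y+h,x:x+w],None,fx=k,fy=k,interpolation=cv2.INTER_CUBIC)
a=crop(t,250,180,100,50,8); b=crop(s,255,175,80,50,8)
c=np.zeros((400,160,3),np.uint8)
cv2.imwrite("pics/c1.png",crop(t,250,175,100,75,8))
cv2.imwrite("pics/c2.png",crop(s,250,170,100,75,8))
for im,n in((t,"top"),(s,"scene")):
    g=cv2.cvtColor(im,cv2.COLOR_BGR2GRAY)
    x,y,w,h=(160,215,85,50) if n=="top" else (205,230,90,45)
    m=(g[y:y+h,x:x+w]>85).astype(np.uint8)
    cs,_=cv2.findContours(m,cv2.RETR_EXTERNAL,2)
    c=max(cs,key=cv2.contourArea)+[x,y]
    print(n,cv2.contourArea(c),cv2.minAreaRect(c))
a=crop(t,162,218,80,45,8);b=crop(s,205,228,80,45,8)
cv2.imwrite("pics/c3.png",cv2.resize(np.vstack([a,b]),None,fx=.83,fy=.83))
E
```

```text
top 481.5 ((203.4864501953125, 237.90870666503906), (69.02690124511719, 16.177379608154297), 25.253162384033203)
scene 831.5 ((248.57821655273438, 251.4178009033203), (20.83038902282715, 76.7137222290039), 77.27564239501953)
```

View pics/c1.png

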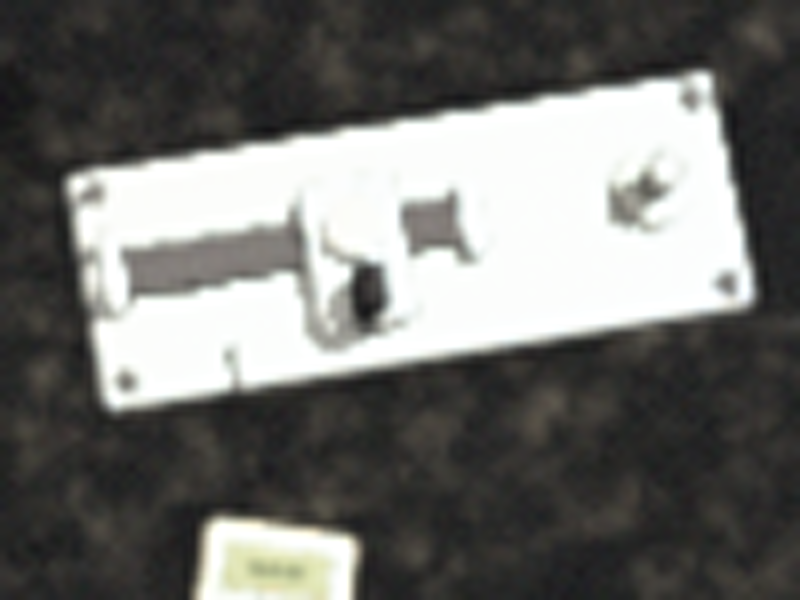

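View pics/c2.png

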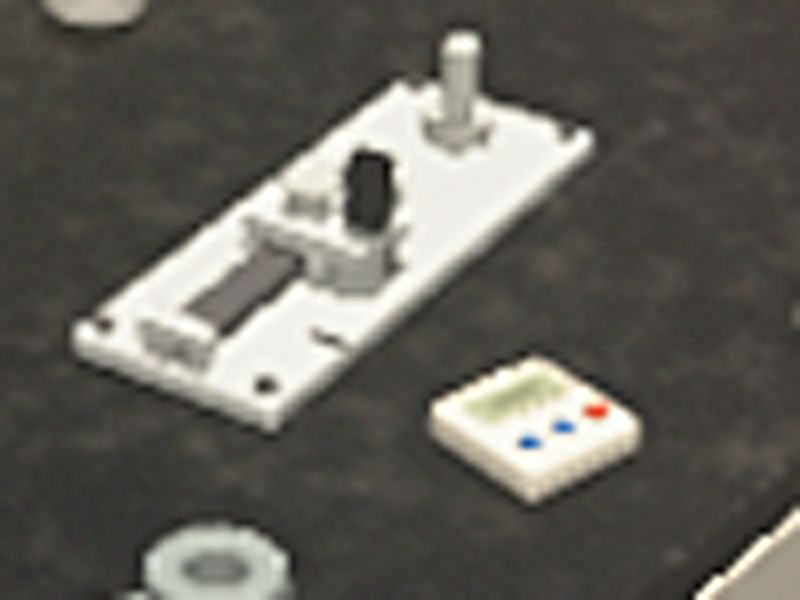

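View pics/c3.png

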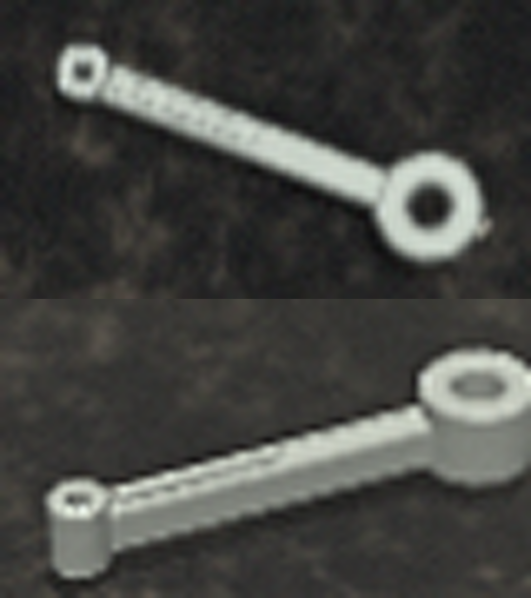

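The crops show these points, in crop pixels:
- **Top crop:** plate corners (65,178), (712,70), (755,300), (108,410); black tab top near (370,290); index at (233,370); pin near (650,185).
- **Scene crop:** tab top near (372,155); pin tip (462,38).
- **Lever crops:** bore (430,204), eye (83,71) in the top view.

Run:
```python
from h import *
np.set_printoptions(precision=4,suppress=True)
T=lambda u,v:((u+.5)/8-.5+250,(v+.5)/8-.5+175)
S=lambda u,v:((u+.5)/8-.5+250,(v+.5)/8-.5+170)
k=6.64
LT=lambda u,v:((u+.5)/k-.5+162,(v+.5)/k-.5+218)
LS=lambda u,v:((u+.5)/k-.5+205,(v-298.8+.5)/k-.5+228)
C=[onz("top",T(*p),.012) for p in((65,178),(712,70),(755,300),(108,410))]
D=[onz("scene",S(*p),.012) for p in((72,335),(400,80),(595,135),(275,418))]
print("corners top",*C,[np.linalg.norm(C[i]-C[i-1]) for i in range(4)]);print("corners scene",*D,[np.linalg.norm(D[i]-D[i-1]) for i in range(4)])
ux=(C[0]+C[3]-C[1]-C[2])/2; a=np.arctan2(ux[1],ux[0]); print("fix yaw",a, "scene",(lambda u:np.arctan2(u[1],u[0]))(D[0]+D[3]-D[1]-D[2]))
R=np.array([[np.cos(a),-np.sin(a)],[np.sin(a),np.cos(a)]])
idx=[onz("top",T(233,370),.014),onz("scene",S(330,340),.014)]; print("index",*idx)
pin=[tri(T(650,182),S(462,40)),onz("top",T(650,182),.06),onz("scene",S(462,40),.06)];print("pin",*pin)
for i in idx: print("pin from index",i[:2]-R@[.185,.045])
tab=[tri(T(370,285),S(372,156)),onz("top",T(370,285),.0695),onz("scene",S(372,156),.0695)];print("tab",*tab)
b=[tri(LT(430,204),LS(478,385)),onz("top",LT(430,204),.038),onz("scene",LS(478,385),.038)]
e=[tri(LT(83,71),LS(78,498)),onz("top",LT(83,71),.034),onz("scene",LS(78,498),.034)]
print("bore",*b);print("eye",*e);print(np.linalg.norm((b[1]-e[1])[:2]),np.linalg.norm((b[2]-e[2])[:2]))
# black mask tab
t=cv2.imread("pics/top0.png");s=cv2.imread("pics/scene0.png")
for im,(x,y,w,h) in((t,(285,200,20,20)),(s,(288,185,15,20))):
    m=(im[y:y+h,x:x+w].max(2)<70).astype(np.uint8);n,l,st,c=cv2.connectedComponentsWithStats(m); print(st[1:]+[x,y,0,0,0],c[1:]+[x,y])
st=manip.state();print(st["tool_pos"])
```

```text
corners top [0.5796 0.0897 0.012 ] [ 0.6118 -0.1863  0.012 ] [ 0.5125 -0.1957  0.012 ] [0.4805 0.0769 0.012 ] [np.float64(0.09987654718192956), np.float64(0.27781412453024934), np.float64(0.09979156770154977), np.float64(0.27447091072189866)]
corners scene [0.5781 0.0917 0.012 ] [ 0.6108 -0.1765  0.012 ] [ 0.5122 -0.1945  0.012 ] [0.4771 0.0832 0.012 ] [np.float64(0.10143651067122303), np.float64(0.2702033829358101), np.float64(0.10022668444445813), np.float64(0.27990118547666054)]
fix yaw 1.6872690667516974 scene 1.6943016897074268
index [0.4943 0.0242 0.014 ] [0.4943 0.0258 0.014 ]
pin (array([ 0.5556, -0.1467,  0.0644]), np.float64(0.001784374700466389)) [ 0.5557 -0.1479  0.06  ] [ 0.5612 -0.1533  0.06  ]
pin from index [ 0.5605 -0.1543]
pin from index [ 0.5605 -0.1527]
tab (array([ 0.5181, -0.0301,  0.0685]), np.float64(0.000693564358875979)) [ 0.5176 -0.0302  0.0695] [ 0.5174 -0.0285  0.0695]
bore (array([0.4105, 0.2002, 0.0355]), np.float64(0.000929382187622638)) [0.4099 0.1998 0.038 ] [0.4089 0.203  0.038 ]
eye (array([0.485 , 0.3694, 0.0336]), np.float64(0.0015014602000282572)) [0.4844 0.3689 0.034 ] [0.4854 0.3701 0.034 ]
0.18477162050393126 0.18375906835219835
[[294 209   4   6  16]] [[295.1875 211.625 ]]
[[288 185   4   3   5]
 [293 189   6  10  48]] [[289.2    185.6   ]
 [295.75   193.2917]]
[ 0.1671 -0.6017  0.2302]
```

All the measurements agree:
- The eye-to-bore distance comes out at 184.8 mm, and the plate at 275×100 mm.
- The pin is near (0.5605, -0.153), with fixture yaw about 1.69.
- The tab is at about (0.518, -0.030), which puts the joint at about 0.013.

I'll go to the tab, staying clear of the shelf.

Request:
send_rows(rows=[{"wz":0.0955,"hand":1},{"wz":0.0955,"hand":1},{"x":0.116,"y":-0.222,"hand":1},{"x":0.116,"y":-0.222,"hand":1},{"x":0.116,"y":-0.222,"hand":1},{"x":0.116,"y":-0.222,"hand":1},{"x":0.116,"y":-0.222,"hand":1},{"x":0.116,"y":-0.222,"hand":1},{"x":0.116,"y":-0.222,"hand":1},{"x":0.116,"y":-0.222,"hand":1}])

```text
invalid input at $.rows[0]: expected keys x, y, z, wx, wy, wz, hand
```

Request:
send_rows(rows=[{"x":0.116,"y":-0.222,"hand":1},{"x":0.116,"y":-0.222,"hand":1},{"x":0.2,"y":-0.16,"hand":1},{"x":0.2,"y":-0.16,"hand":1},{"x":0.2,"y":-0.16,"hand":1},{"x":0.2,"y":-0.16,"hand":1},{"x":0.2,"y":-0.16,"hand":1},{"x":0.2,"y":-0.16,"hand":1},{"x":0.2,"y":-0.16,"hand":1},{"hand":1}])

```text
invalid input at $.rows[0]: expected keys x, y, z, wx, wy, wz, hand
```

All keys are required, so I'll resend with every one filled in.

Request:
send_rows(rows=[{"x":0,"y":0,"z":0,"wx":0,"wy":0,"wz":0.0955,"hand":1},{"x":0,"y":0,"z":0,"wx":0,"wy":0,"wz":0.0955,"hand":1},{"x":0.116,"y":-0.222,"z":0,"wx":0,"wy":0,"wz":0,"hand":1},{"x":0.116,"y":-0.222,"z":0,"wx":0,"wy":0,"wz":0,"hand":1},{"x":0.116,"y":-0.222,"z":0,"wx":0,"wy":0,"wz":0,"hand":1},{"x":0.116,"y":-0.222,"z":0,"wx":0,"wy":0,"wz":0,"hand":1},{"x":0.116,"y":-0.222,"z":0,"wx":0,"wy":0,"wz":0,"hand":1},{"x":0.116,"y":-0.222,"z":0,"wx":0,"wy":0,"wz":0,"hand":1},{"x":0.116,"y":-0.222,"z":0,"wx":0,"wy":0,"wz":0,"hand":1},{"x":0.116,"y":-0.222,"z":0,"wx":0,"wy":0,"wz":0,"hand":1}])

```text
time: 0.93
tool_pos: [0.2733, -0.3191, 0.2307]
tool_rot: [-0.0, 0.998, 0.06, -0.0]
contact_force: [1.4, -0.0, 0.1]
gripper_width: 1.004
grasp_force: 0.0
```

Request:
send_rows(rows=[{"x":0.116,"y":-0.222,"z":0,"wx":0,"wy":0,"wz":0,"hand":1},{"x":0.116,"y":-0.222,"z":0,"wx":0,"wy":0,"wz":0,"hand":1},{"x":0.2,"y":-0.16,"z":0,"wx":0,"wy":0,"wz":0,"hand":1},{"x":0.2,"y":-0.16,"z":0,"wx":0,"wy":0,"wz":0,"hand":1},{"x":0.2,"y":-0.16,"z":0,"wx":0,"wy":0,"wz":0,"hand":1},{"x":0.2,"y":-0.16,"z":0,"wx":0,"wy":0,"wz":0,"hand":1},{"x":0.2,"y":-0.16,"z":0,"wx":0,"wy":0,"wz":0,"hand":1},{"x":0.2,"y":-0.16,"z":0,"wx":0,"wy":0,"wz":0,"hand":1},{"x":0.2,"y":-0.16,"z":0,"wx":0,"wy":0,"wz":0,"hand":1},{"x":0,"y":0,"z":0,"wx":0,"wy":0,"wz":0,"hand":1}])

```text
time: 1.77
tool_pos: [0.4905, -0.0542, 0.2305]
tool_rot: [-0.001, 0.998, 0.063, -0.0]
contact_force: [-0.5, 0.1, 1.0]
gripper_width: 0.998
grasp_force: 0.0
```

Request:
send_rows(rows=[{"x":0.2,"y":-0.138,"z":0,"wx":0,"wy":0,"wz":0,"hand":1},{"x":0,"y":0,"z":0.217,"wx":0,"wy":0,"wz":0,"hand":1},{"x":0,"y":0,"z":0.217,"wx":0,"wy":0,"wz":0,"hand":1},{"x":0,"y":0,"z":0.217,"wx":0,"wy":0,"wz":0,"hand":1},{"x":0,"y":0,"z":0.217,"wx":0,"wy":0,"wz":0,"hand":1},{"x":0,"y":0,"z":0.103,"wx":0,"wy":0,"wz":0,"hand":1},{"x":0,"y":0,"z":0.103,"wx":0,"wy":0,"wz":0,"hand":1},{"x":0,"y":0,"z":0.103,"wx":0,"wy":0,"wz":0,"hand":1},{"x":0,"y":0,"z":0.1,"wx":0,"wy":0,"wz":0,"hand":1},{"x":0,"y":0,"z":0,"wx":0,"wy":0,"wz":0,"hand":1}])

```text
time: 2.6
tool_pos: [0.512, -0.0342, 0.036]
tool_rot: [-0.001, 0.998, 0.06, -0.004]
contact_force: [-0.5, 0.5, -0.3]
gripper_width: 1.001
grasp_force: 0.0
```

Run:
```python
from h import *
f=lambda n,x,y:cv2.resize(grab_frame(n)[y:y+75,x:x+100],None,fx=5,fy=5,interpolation=cv2.INTER_CUBIC)
cv2.imwrite("pics/g1.png",np.vstack([f("top",250,170),f("scene",250,160)])[:, :][::1])
im=cv2.imread("pics/g1.png"); cv2.imwrite("pics/g1.png",np.hstack([im[:375],im[375:]])[:, :1000][:, 100:900])
print(manip.state()["tool_pos"],manip.state()["contact_force"])
```

```text
[ 0.51447203 -0.03454903  0.03919015] [-0.44297054  0.31174908  0.60474518]
```

View pics/g1.png

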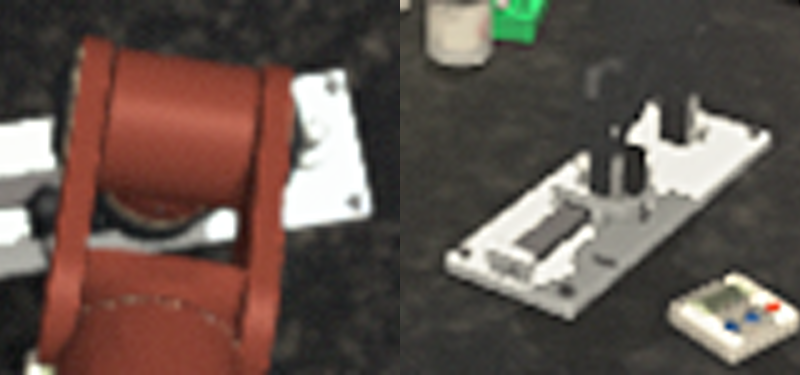

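The fingers straddle the black tab near (625,170) in the scene half, and the pin stands clear to the right at (680,115). I'll make a small correction and then close.

Request:
send_rows(rows=[{"x":0.027,"y":-0.027,"z":0,"wx":0,"wy":0,"wz":0,"hand":1},{"x":0,"y":0,"z":0,"wx":0,"wy":0,"wz":0,"hand":-1},{"x":0,"y":0,"z":0,"wx":0,"wy":0,"wz":0,"hand":-1},{"x":0,"y":0,"z":0,"wx":0,"wy":0,"wz":0,"hand":-1},{"x":0,"y":0,"z":0,"wx":0,"wy":0,"wz":0,"hand":-1},{"x":0,"y":0,"z":0,"wx":0,"wy":0,"wz":0,"hand":-1},{"x":0,"y":0,"z":0,"wx":0,"wy":0,"wz":0,"hand":-1},{"x":0,"y":0,"z":0,"wx":0,"wy":0,"wz":0,"hand":-1},{"x":0,"y":0,"z":0,"wx":0,"wy":0,"wz":0,"hand":-1},{"x":0,"y":0,"z":0,"wx":0,"wy":0,"wz":0,"hand":-1}])

```text
time: 3.53
tool_pos: [0.5189, -0.03, 0.0401]
tool_rot: [-0.0, 0.998, 0.06, -0.0]
contact_force: [-1.1, 0.2, 4.3]
gripper_width: 0.15
grasp_force: 59.2
```

Request:
send_rows(rows=[{"x":0,"y":-0.05,"z":0,"wx":0,"wy":0,"wz":0,"hand":-1},{"x":0,"y":-0.05,"z":0,"wx":0,"wy":0,"wz":0,"hand":-1},{"x":0,"y":-0.05,"z":0,"wx":0,"wy":0,"wz":0,"hand":-1},{"x":0,"y":-0.05,"z":0,"wx":0,"wy":0,"wz":0,"hand":-1},{"x":0,"y":-0.05,"z":0,"wx":0,"wy":0,"wz":0,"hand":-1},{"x":0,"y":-0.05,"z":0,"wx":0,"wy":0,"wz":0,"hand":-1},{"x":0,"y":-0.05,"z":0,"wx":0,"wy":0,"wz":0,"hand":-1},{"x":0,"y":-0.03,"z":0,"wx":0,"wy":0,"wz":0,"hand":-1},{"x":0,"y":0,"z":0,"wx":0,"wy":0,"wz":0,"hand":-1},{"x":0,"y":0,"z":0,"wx":0,"wy":0,"wz":0,"hand":-1}])

```text
time: 4.37
tool_pos: [0.5126, 0.0275, 0.0401]
tool_rot: [-0.001, 0.998, 0.061, 0.001]
contact_force: [3.5, 1.3, 1.7]
gripper_width: 0.155
grasp_force: 59.2
```

Run:
```python
from h import *
f=lambda n,x,y:cv2.resize(grab_frame(n)[y:y+75,x:x+100],None,fx=8,fy=8,interpolation=cv2.INTER_CUBIC)
cv2.imwrite("pics/g2.png",f("scene",240,165))
s=manip.state();print(s["tool_pos"],s["contact_force"],s["gripper_width"])
```

```text
[0.51258304 0.02724434 0.04006962] [3.57414108 1.57513937 1.59272672] 0.1535309845247833
```

View pics/g2.png

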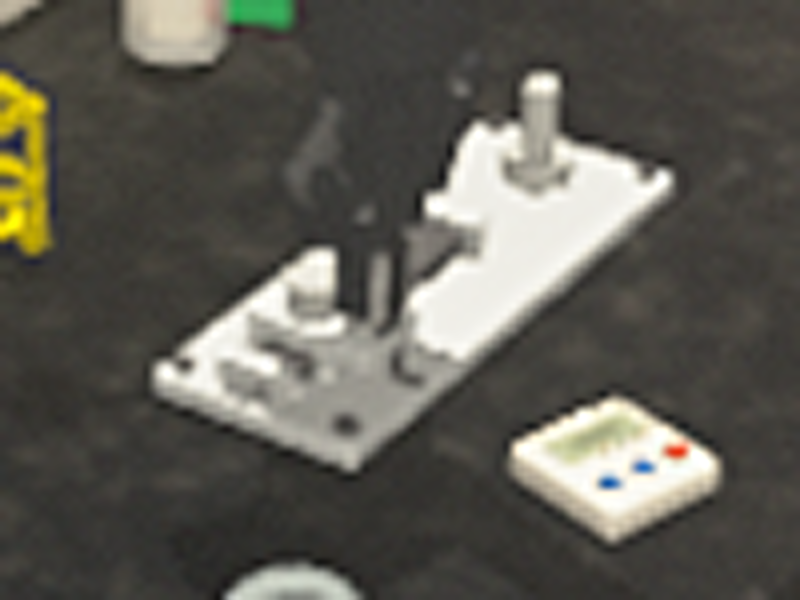

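The slide is done. The carriage's pointer now coincides with the index ridge at about (408,375), and the post top is near (312,290). I'll release, lift and move towards the lever.

Request:
send_rows(rows=[{"x":0,"y":0,"z":0,"wx":0,"wy":0,"wz":0,"hand":1},{"x":0,"y":0,"z":0,"wx":0,"wy":0,"wz":0,"hand":1},{"x":0,"y":0,"z":0,"wx":0,"wy":0,"wz":0,"hand":1},{"x":0,"y":0,"z":0,"wx":0,"wy":0,"wz":0,"hand":1},{"x":0,"y":0,"z":-0.05,"wx":0,"wy":0,"wz":0,"hand":1},{"x":0,"y":0,"z":-0.15,"wx":0,"wy":0,"wz":0,"hand":1},{"x":0,"y":0,"z":-0.2,"wx":0,"wy":0,"wz":0,"hand":1},{"x":0,"y":0,"z":-0.2,"wx":0,"wy":0,"wz":0,"hand":1},{"x":0,"y":0,"z":-0.2,"wx":0,"wy":0,"wz":0,"hand":1},{"x":0,"y":0,"z":0,"wx":0,"wy":0,"wz":0,"hand":1}])

```text
time: 5.25
tool_pos: [0.516, 0.0262, 0.1679]
tool_rot: [0.001, 0.998, 0.06, 0.006]
contact_force: [0.9, -0.3, 1.2]
gripper_width: 0.999
grasp_force: 0.0
```

Request:
send_rows(rows=[{"x":-0.051,"y":-0.226,"z":0,"wx":0,"wy":0,"wz":0,"hand":1},{"x":-0.051,"y":-0.226,"z":0,"wx":0,"wy":0,"wz":0,"hand":1},{"x":-0.051,"y":-0.226,"z":0,"wx":0,"wy":0,"wz":0,"hand":1},{"x":-0.051,"y":-0.226,"z":0,"wx":0,"wy":0,"wz":0,"hand":1},{"x":-0.051,"y":-0.226,"z":0,"wx":0,"wy":0,"wz":0,"hand":1},{"x":-0.051,"y":-0.226,"z":0,"wx":0,"wy":0,"wz":0,"hand":1},{"x":-0.051,"y":-0.226,"z":0,"wx":0,"wy":0,"wz":0,"hand":1},{"x":0,"y":0,"z":0,"wx":0,"wy":0,"wz":-0.146,"hand":1},{"x":0,"y":0,"z":0,"wx":0,"wy":0,"wz":-0.146,"hand":1},{"x":0,"y":0,"z":0,"wx":0,"wy":0,"wz":-0.146,"hand":1}])

```text
time: 6.08
tool_pos: [0.4296, 0.2564, 0.1597]
tool_rot: [0.0, 0.972, 0.234, -0.0]
contact_force: [0.7, -0.2, 0.4]
gripper_width: 0.996
grasp_force: 0.0
```

Request:
send_rows(rows=[{"x":0,"y":0,"z":0,"wx":0,"wy":0,"wz":-0.146,"hand":1},{"x":0,"y":0,"z":0,"wx":0,"wy":0,"wz":-0.146,"hand":1},{"x":0,"y":0,"z":0,"wx":0,"wy":0,"wz":-0.146,"hand":1},{"x":0,"y":0,"z":0,"wx":0,"wy":0,"wz":-0.146,"hand":1},{"x":0,"y":0,"z":0,"wx":0,"wy":0,"wz":-0.146,"hand":1},{"x":0,"y":0,"z":0,"wx":0,"wy":0,"wz":-0.146,"hand":1},{"x":0,"y":0,"z":0,"wx":0,"wy":0,"wz":0,"hand":1},{"x":0,"y":0,"z":0,"wx":0,"wy":0,"wz":0,"hand":1},{"x":0,"y":0,"z":0,"wx":0,"wy":0,"wz":0,"hand":1},{"x":0,"y":0,"z":0,"wx":0,"wy":0,"wz":0,"hand":1}])

```text
time: 6.92
tool_pos: [0.4302, 0.2557, 0.1598]
tool_rot: [0.0, 0.839, 0.544, -0.0]
contact_force: [-0.4, 0.5, 0.3]
gripper_width: 1.0
grasp_force: 0.0
```

Run:
```python
from h import *
t=grab_frame("top");s=grab_frame("scene");cv2.imwrite("pics/t2.png",t);cv2.imwrite("pics/s2.png",s)
f=lambda im,x,y:cv2.resize(im[y:y+50,x:x+100],None,fx=6,fy=6,interpolation=cv2.INTER_CUBIC)
cv2.imwrite("pics/g3.png",np.vstack([f(t,250,180),f(s,240,180)]))
st=manip.state();q=st["tool_rot"];print(st["tool_pos"],q,"x az",2*np.arctan2(q[2],q[1]))
```

```text
[0.43020929 0.25575781 0.15976162] [ 1.28952921e-05  8.38691943e-01  5.44606118e-01 -3.56533475e-05] x az 1.1518388094769771
```

View pics/g3.png

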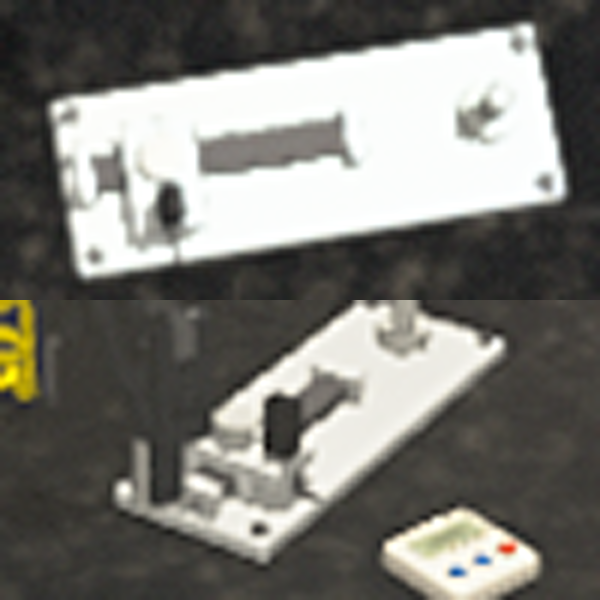

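In the top half of the view the tab is at (171,203), the post at (157,157) and the index ridge at (178,248), so they look lined up across the track. I'll check that with numbers.

Run:
```python
from h import *
np.set_printoptions(precision=4,suppress=True)
a=1.69;u=np.array([np.cos(a),np.sin(a)]);P=np.array([.5605,-.153])
def blob(f,x,y,w,h):
    im=cv2.imread(f)[y:y+h,x:x+w].max(2).astype(float); m=np.clip(110-im,0,None)
    yy,xx=np.mgrid[y:y+h,x:x+w]; return (m*xx).sum()/m.sum(),(m*yy).sum()/m.sum()
b0=blob("pics/top0.png",292,206,8,11);b1=blob("pics/t2.png",274,207,8,11);print(b0,b1)
X0,X1=onz("top",b0,.06),onz("top",b1,.06);print("slide",(X1-X0)[:2]@u)
s0=blob("pics/scene0.png",292,187,8,13);s1=blob("pics/s2.png",283,244-180+180-0-0-0,8,1) if 0 else None
g=lambda p,x,y:((p[0]+.5)/6-.5+x,(p[1]+.5)/6-.5+y)
for n,p,z in(("idx",(178,245),.014),("post",(157,155),.048),("tab",(171,203),.06),("pinTop",(489,113),.06)):
    X=onz("top",g(p,250,180),z); d=X[:2]-P; print(n,X[:2],"x",d@u,"y",d@[-u[1],u[0]])
X=onz("scene",g((280,398-300),240,180),.0695);d=X[:2]-P;print("tab scene",X,d@u,d@[-u[1],u[0]])
```

```text
(np.float64(295.2495894909688), np.float64(211.73727422003284)) (np.float64(277.65304182509504), np.float64(214.2338403041825))
slide 0.057535463156892445
idx [0.4955 0.0222] x 0.18171170880792842 y 0.04370513878657613
post [0.5405 0.0323] x 0.1864034484826313 y -0.0021857520441207106
tab [0.5117 0.0269] x 0.18441921696496102 y 0.027074162881558485
pinTop [ 0.552  -0.1485] x 0.005508867939129811 y 0.007934318109456688
tab scene [0.5138 0.0287 0.0695] 0.18593711088842377 0.024798889102336668
```

Run:
```python
from h import *
np.set_printoptions(precision=1,suppress=True,linewidth=150)
a=1.69;u=np.array([np.cos(a),np.sin(a)]);v=np.array([-u[1],u[0]]);P=np.array([.5605,-.153])
def prof(n,f,xs,ys,z):
    im=cv2.cvtColor(cv2.imread(f),cv2.COLOR_BGR2GRAY).astype(np.float32)
    q=np.array([[proj(n,[*(P+x*u+y*v),z]) for x in xs] for y in ys],np.float32)
    return cv2.remap(im,q[...,0],q[...,1],cv2.INTER_CUBIC).mean(0)
def cen(p,xs):
    w=np.clip(np.median(p)-12-p,0,None); return (w*xs).sum()/w.sum()
xs=np.arange(.172,.198,.001)
for n,f in(("top","pics/top0.png"),("scene","pics/scene0.png"),("top","pics/t2.png"),("scene","pics/s2.png")):
    p=prof(n,f,xs,np.arange(.042,.0475,.001),.0135);print("idx",n,p,cen(p,xs))
for n,f,c in(("top","pics/top0.png",.127),("top","pics/t2.png",.185),("scene","pics/scene0.png",.127),("scene","pics/s2.png",.185)):
    xs2=np.arange(c-.022,c+.022,.001)
    for z,ys in((.0695,np.arange(.022,.035,.002)),):
        p=prof(n,f,xs2,ys,z); w=np.clip(140-p,0,None);print("tab",n,(w*xs2).sum()/w.sum());print(p)
```

```text
idx top [254.1 254.2 254.3 254.5 255.  257.2 259.3 256.3 245.2 228.5 213.  204.7 208.  220.  234.9 246.1 252.2 254.8 256.4 256.3 255.3 254.8 254.5 254.3
 254.2 254.1 254.2] 0.18330503034456305
idx scene [246.7 248.  249.  248.4 245.6 239.6 227.  210.7 189.8 165.5 137.  116.5 103.6 101.8 111.  128.4 155.4 180.1 203.1 225.9 239.9 248.9 253.6 253.7
 251.6 248.6 246.6] 0.18469470888108142
idx top [256.2 254.7 253.4 252.  251.2 253.6 256.6 252.6 238.2 218.  198.4 185.2 185.9 196.3 209.9 222.  230.4 235.9 240.3 242.6 243.8 244.9 247.3 249.3
 247.8 243.5 239. ] 0.183796946214862
idx scene [247.6 249.1 250.2 249.6 246.5 239.8 226.1 208.3 185.7 160.  131.5 111.7 100.3 100.5 109.8 125.3 148.3 167.8 185.4 203.4 214.1 221.  226.  226.1
 225.2 224.7 222.8] 0.18483250057049153
tab top 0.12860161736447256
[254.1 253.6 252.6 251.6 250.8 250.9 251.7 252.7 253.9 255.7 258.  258.3 253.8 242.9 223.4 193.7 158.8 124.7  95.9  76.8  68.2  64.2  59.5  55.
  52.5  49.9  48.1  53.6  71.6  97.9 128.7 158.6 179.  188.9 195.9 203.4 209.6 213.8 220.2 229.9 239.5 245.  243.3 230.7]
tab top 0.18631657797610493
[252
[... 155 characters left out ...]
0.7  60.3  79.8 108.2 138.8 166.8 188.8 203.8 210.3 216.3 225.4 235.2 244.7 252.2 252.2 241.3 222.1 202.5]
tab scene 0.13564234496234112
[239.3 239.2 239.3 239.4 239.8 240.4 241.2 242.2 243.3 244.6 246.  247.1 247.5 246.3 241.6 232.4 219.  200.4 176.1 148.6 120.9  94.1  71.7  55.1
  45.4  40.5  39.3  40.8  44.1  48.1  53.1  58.7  63.7  68.1  71.9  75.   77.3  80.1  83.1  85.8  89.   92.3  95.8 100.5]
tab scene 0.19260094959990592
[184.  185.5 187.9 189.4 190.5 191.3 191.4 190.6 190.4 190.4 190.4 191.1 191.4 190.1 186.  177.4 164.1 146.8 126.3 106.   87.2  71.7  59.8  51.2
  46.   42.7  41.7  43.1  45.4  48.1  50.4  51.6  52.6  53.6  55.4  60.   67.8  76.   84.9  94.5 102.  108.  115.5 122. ]
```

Run:
```python
from h import *
t=cv2.imread("pics/t2.png");s=cv2.imread("pics/s2.png")
a=1.69;u=np.array([np.cos(a),np.sin(a)]);v=np.array([-u[1],u[0]]);P=np.array([.5605,-.153])
def rect(n,im,z):  # metric view of plane z: 160..210 mm by 10..55 mm, 8 px/mm
    xs=np.arange(.155,.205,.000125);ys=np.arange(.015,.055,.000125)
    q=np.array([[proj(n,[*(P+x*u+y*v),z]) for x in xs] for y in ys],np.float32)
    return cv2.remap(im,q[...,0],q[...,1],cv2.INTER_CUBIC)
A=rect("top",t,.014);B=rect("scene",s,.014)
for m in(A,B):
    for k in range(0,400,40): cv2.line(m,(k,0),(k,6),(0,0,255),1)
A=cv2.convertScaleAbs(255*(A/255.)**3)
cv2.imwrite("pics/g4.png",np.hstack([A,B]))
```

```text
Traceback (most recent call last):
  File "h.py", line 11, in proj
    c=calibration(n);K=c["camera_matrix"]; q=c["R"]@np.array(X)+c["t"]; p=q[:2]/q[2]; p=p*(1+c["k1"]*(p@p))
ValueError: time passes only in moves, steps and waits
```

```bash
sed -i 's/^from plant.*/from plant import manip, grab_frame, calibration as _c\nimport functools\ncalibration=functools.lru_cache(None)(_c)/' h.py
python3 - <<'E'
from h import *
t=cv2.imread("pics/t2.png");s=cv2.imread("pics/s2.png")
a=1.69;u=np.array([np.cos(a),np.sin(a)]);v=np.array([-u[1],u[0]]);P=np.array([.5605,-.153])
def rect(n,im,z):
    xs=np.arange(.155,.205,.000125);ys=np.arange(.015,.055,.000125)
    q=np.array([[proj(n,[*(P+x*u+y*v),z]) for x in xs] for y in ys],np.float32)
    return cv2.remap(im,q[...,0],q[...,1],cv2.INTER_CUBIC)
A=rect("top",t,.014);B=rect("scene",s,.014)
A=(255*(A/255.)**3).astype(np.uint8)
for m in(A,B):
    for k in range(0,400,40): cv2.line(m,(k,0),(k,6),(0,0,255),1)
cv2.imwrite("pics/g4.png",np.hstack([A,B]))
E
```

```text
(no output)
```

View pics/g4.png

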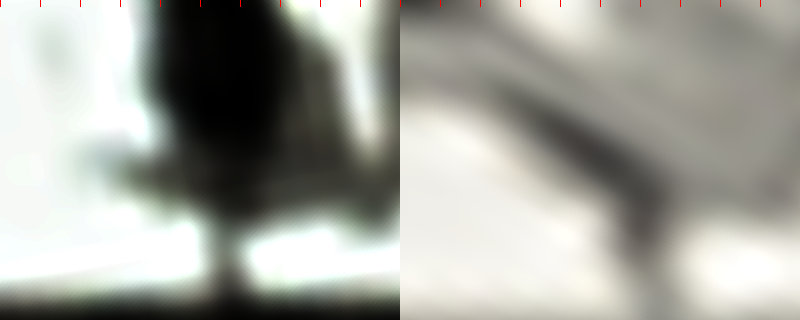

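The pointer isn't sharply resolved, so I'll solve for the tab axis from blob centroids instead, using its known height and y, and compare that with the index.

Run:
```python
from h import *
a=1.69;u=np.array([np.cos(a),np.sin(a)]);v=np.array([-u[1],u[0]]);P=np.array([.5605,-.153])
W=lambda x,y,z:[*(P+x*u+y*v),z]
xs=np.arange(-.03,.03,.0005)
for n,f0,f1 in(("top","pics/top0.png","pics/t2.png"),("scene","pics/scene0.png","pics/s2.png")):
    for f,c0 in((f0,.1275),(f1,.185)):
        im=cv2.cvtColor(cv2.imread(f),cv2.COLOR_BGR2GRAY).astype(np.float32); out=[]
        for z in np.arange(.044,.066,.003):
            q=proj(n,W(c0,.029,z)); du=np.arange(-7,7,.1)
            # across the silhouette: image direction perpendicular to the projected vertical (scene) / along track (top)
            d=(proj(n,W(c0+.02,.029,z))-q) if n=="top" else np.array([1.,0])
            d=d/np.linalg.norm(d)
            p=cv2.remap(im,(q[0]+du*d[0])[None].astype(np.float32),(q[1]+du*d[1])[None].astype(np.float32),cv2.INTER_CUBIC)[0]
            i=np.argmin(np.where(abs(du)<3,p,999)); th=120
            lo=i
            while lo>0 and p[lo]<th: lo-=1
            hi=i
            while hi<len(p)-1 and p[hi]<th: hi+=1
            m=(du[lo]+du[hi])/2; k=(proj(n,W(c0+.01,.029,z))-q)@d/.01
            out.append((round(float(c0+m/k),4),round(float(du[hi]-du[lo]),1)))
        print(n,f,out)
```

```text
top pics/top0.png [(0.1264, 4.5), (0.1267, 4.5), (0.127, 4.5), (0.1275, 4.4), (0.1278, 4.4), (0.1281, 4.4), (0.1286, 4.5), (0.1288, 4.4)]
top pics/t2.png [(0.1853, 4.6), (0.1857, 4.6), (0.1858, 4.7), (0.186, 4.6), (0.1863, 4.6), (0.1865, 4.5), (0.1868, 4.5), (0.1868, 4.5)]
scene pics/scene0.png [(0.1315, 6.2), (0.1298, 6.5), (0.1291, 6.3), (0.1305, 6.3), (0.1321, 6.2), (0.1331, 6.1), (0.1331, 6.1), (0.1314, 5.8)]
scene pics/s2.png [(0.19, 6.2), (0.1893, 6.4), (0.1869, 7.0), (0.185, 7.8), (0.1831, 8.8), (0.177, 10.4), (0.1757, 10.8), (0.1865, 7.3)]
```

Every image-based estimate puts the rest about 2 mm past the index (tab 0.1855–0.186, index 0.1835 in the same top view). I'll go back and correct by 2 mm before touching the lever.

Request:
send_rows(rows=[{"x":0,"y":0,"z":0,"wx":0,"wy":0,"wz":0.146,"hand":1},{"x":0,"y":0,"z":0,"wx":0,"wy":0,"wz":0.146,"hand":1},{"x":0,"y":0,"z":0,"wx":0,"wy":0,"wz":0.146,"hand":1},{"x":0,"y":0,"z":0,"wx":0,"wy":0,"wz":0.146,"hand":1},{"x":0,"y":0,"z":0,"wx":0,"wy":0,"wz":0.146,"hand":1},{"x":0,"y":0,"z":0,"wx":0,"wy":0,"wz":0.146,"hand":1},{"x":0,"y":0,"z":0,"wx":0,"wy":0,"wz":0.146,"hand":1},{"x":0,"y":0,"z":0,"wx":0,"wy":0,"wz":0.146,"hand":1},{"x":0,"y":0,"z":0,"wx":0,"wy":0,"wz":0.146,"hand":1},{"x":0,"y":0,"z":0,"wx":0,"wy":0,"wz":0,"hand":1}])

```text
time: 7.85
tool_pos: [0.4302, 0.2558, 0.1597]
tool_rot: [0.0, 0.998, 0.059, -0.0]
contact_force: [-0.7, 0.4, -0.2]
gripper_width: 1.002
grasp_force: 0.0
```

Request:
send_rows(rows=[{"x":0.052,"y":0.227,"z":0,"wx":0,"wy":0,"wz":0,"hand":1},{"x":0.052,"y":0.227,"z":0,"wx":0,"wy":0,"wz":0,"hand":1},{"x":0.052,"y":0.227,"z":0,"wx":0,"wy":0,"wz":0,"hand":1},{"x":0.052,"y":0.227,"z":0,"wx":0,"wy":0,"wz":0,"hand":1},{"x":0.052,"y":0.227,"z":0,"wx":0,"wy":0,"wz":0,"hand":1},{"x":0.052,"y":0.227,"z":0,"wx":0,"wy":0,"wz":0,"hand":1},{"x":0.052,"y":0.227,"z":0,"wx":0,"wy":0,"wz":0,"hand":1},{"x":0,"y":0,"z":0,"wx":0,"wy":0,"wz":0,"hand":1},{"x":0,"y":0,"z":0,"wx":0,"wy":0,"wz":0,"hand":1},{"x":0,"y":0,"z":0,"wx":0,"wy":0,"wz":0,"hand":1}])

```text
time: 8.68
tool_pos: [0.5129, 0.026, 0.1596]
tool_rot: [-0.0, 0.998, 0.061, -0.0]
contact_force: [0.4, 0.6, 1.0]
gripper_width: 1.001
grasp_force: 0.0
```

Run:
```python
from h import *
st=manip.state();q=st["tool_rot"];a=2*np.arctan2(q[2],q[1]);p=st["tool_pos"];d=np.array([.5128,.0252])-p[:2]
print(p,"x az",a,"rows x,y,z",(d@[np.cos(a),np.sin(a)])/.15,(d@[np.sin(a),-np.cos(a)])/.15,(p[2]-.040)/.15)
```

```text
[0.51290043 0.02603727 0.15957674] x az 0.12174380348599292 rows x,y,z -0.0013424367094430818 0.005459168225180943 0.7971782926288942
```

Request:
send_rows(rows=[{"x":-0.001,"y":0.0055,"z":0,"wx":0,"wy":0,"wz":0,"hand":1},{"x":0,"y":0,"z":0.2,"wx":0,"wy":0,"wz":0,"hand":1},{"x":0,"y":0,"z":0.2,"wx":0,"wy":0,"wz":0,"hand":1},{"x":0,"y":0,"z":0.15,"wx":0,"wy":0,"wz":0,"hand":1},{"x":0,"y":0,"z":0.1,"wx":0,"wy":0,"wz":0,"hand":1},{"x":0,"y":0,"z":0.1,"wx":0,"wy":0,"wz":0,"hand":1},{"x":0,"y":0,"z":0.047,"wx":0,"wy":0,"wz":0,"hand":1},{"x":0,"y":0,"z":0,"wx":0,"wy":0,"wz":0,"hand":1},{"x":0,"y":0,"z":0,"wx":0,"wy":0,"wz":0,"hand":1},{"x":0,"y":0,"z":0,"wx":0,"wy":0,"wz":0,"hand":1}])

```text
time: 9.52
tool_pos: [0.514, 0.0253, 0.0415]
tool_rot: [0.0, 0.998, 0.061, 0.001]
contact_force: [-1.1, -0.5, 0.2]
gripper_width: 1.004
grasp_force: 0.0
```

Request:
send_rows(rows=[{"x":0,"y":0,"z":0,"wx":0,"wy":0,"wz":0,"hand":-1},{"x":0,"y":0,"z":0,"wx":0,"wy":0,"wz":0,"hand":-1},{"x":0,"y":0,"z":0,"wx":0,"wy":0,"wz":0,"hand":-1},{"x":0,"y":0,"z":0,"wx":0,"wy":0,"wz":0,"hand":-1},{"x":0,"y":0,"z":0,"wx":0,"wy":0,"wz":0,"hand":-1},{"x":0,"y":0,"z":0,"wx":0,"wy":0,"wz":0,"hand":-1},{"x":0,"y":0,"z":0,"wx":0,"wy":0,"wz":0,"hand":-1},{"x":0,"y":0,"z":0,"wx":0,"wy":0,"wz":0,"hand":-1},{"x":0,"y":0,"z":0,"wx":0,"wy":0,"wz":0,"hand":-1},{"x":0,"y":0,"z":0,"wx":0,"wy":0,"wz":0,"hand":-1}])

```text
time: 10.35
tool_pos: [0.5131, 0.025, 0.0405]
tool_rot: [-0.0, 0.998, 0.06, -0.0]
contact_force: [-2.3, 0.6, 4.1]
gripper_width: 0.151
grasp_force: 59.4
```

Gripped at y = 0.025, 2 mm back as intended. Release, lift and go to the lever.

Request:
send_rows(rows=[{"x":0,"y":0,"z":0,"wx":0,"wy":0,"wz":0,"hand":1},{"x":0,"y":0,"z":0,"wx":0,"wy":0,"wz":0,"hand":1},{"x":0,"y":0,"z":0,"wx":0,"wy":0,"wz":0,"hand":1},{"x":0,"y":0,"z":0,"wx":0,"wy":0,"wz":0,"hand":1},{"x":0,"y":0,"z":-0.05,"wx":0,"wy":0,"wz":0,"hand":1},{"x":0,"y":0,"z":-0.15,"wx":0,"wy":0,"wz":0,"hand":1},{"x":0,"y":0,"z":-0.2,"wx":0,"wy":0,"wz":0,"hand":1},{"x":0,"y":0,"z":-0.2,"wx":0,"wy":0,"wz":0,"hand":1},{"x":0,"y":0,"z":-0.2,"wx":0,"wy":0,"wz":0,"hand":1},{"x":0,"y":0,"z":0,"wx":0,"wy":0,"wz":0,"hand":1}])

```text
time: 11.18
tool_pos: [0.5173, 0.0245, 0.1685]
tool_rot: [0.001, 0.998, 0.06, 0.006]
contact_force: [1.1, -0.4, 1.5]
gripper_width: 0.998
grasp_force: 0.0
```

Request:
send_rows(rows=[{"x":-0.05,"y":-0.226,"z":0,"wx":0,"wy":0,"wz":0,"hand":1},{"x":-0.05,"y":-0.226,"z":0,"wx":0,"wy":0,"wz":0,"hand":1},{"x":-0.05,"y":-0.226,"z":0,"wx":0,"wy":0,"wz":0,"hand":1},{"x":-0.05,"y":-0.226,"z":0,"wx":0,"wy":0,"wz":0,"hand":1},{"x":-0.05,"y":-0.226,"z":0,"wx":0,"wy":0,"wz":0,"hand":1},{"x":-0.05,"y":-0.226,"z":0,"wx":0,"wy":0,"wz":0,"hand":1},{"x":-0.05,"y":-0.226,"z":0,"wx":0,"wy":0,"wz":0,"hand":1},{"x":0,"y":0,"z":0,"wx":0,"wy":0,"wz":-0.146,"hand":1},{"x":0,"y":0,"z":0,"wx":0,"wy":0,"wz":-0.146,"hand":1},{"x":0,"y":0,"z":0,"wx":0,"wy":0,"wz":-0.146,"hand":1}])

```text
time: 12.02
tool_pos: [0.4319, 0.255, 0.1603]
tool_rot: [0.0, 0.972, 0.234, 0.0]
contact_force: [0.5, -1.0, -0.6]
gripper_width: 1.0
grasp_force: 0.0
```

Request:
send_rows(rows=[{"x":0,"y":0,"z":0,"wx":0,"wy":0,"wz":-0.146,"hand":1},{"x":0,"y":0,"z":0,"wx":0,"wy":0,"wz":-0.146,"hand":1},{"x":0,"y":0,"z":0,"wx":0,"wy":0,"wz":-0.146,"hand":1},{"x":0,"y":0,"z":0,"wx":0,"wy":0,"wz":-0.146,"hand":1},{"x":0,"y":0,"z":0,"wx":0,"wy":0,"wz":-0.146,"hand":1},{"x":0,"y":0,"z":0,"wx":0,"wy":0,"wz":-0.146,"hand":1},{"x":0,"y":0,"z":0,"wx":0,"wy":0,"wz":0,"hand":1},{"x":0,"y":0,"z":0,"wx":0,"wy":0,"wz":0,"hand":1},{"x":0,"y":0,"z":0,"wx":0,"wy":0,"wz":0,"hand":1},{"x":0,"y":0,"z":0,"wx":0,"wy":0,"wz":0,"hand":1}])

```text
time: 12.85
tool_pos: [0.4324, 0.2542, 0.1602]
tool_rot: [-0.0, 0.839, 0.544, 0.0]
contact_force: [-1.0, 0.3, -0.4]
gripper_width: 0.998
grasp_force: 0.0
```

Run:
```python
from h import *
t=grab_frame("top");cv2.imwrite("pics/t3.png",t)
def blob(f,x,y,w,h):
    im=cv2.imread(f)[y:y+h,x:x+w].max(2).astype(float); m=np.clip(110-im,0,None)
    yy,xx=np.mgrid[y:y+h,x:x+w]; return (m*xx).sum()/m.sum(),(m*yy).sum()/m.sum()
a=1.69;u=np.array([np.cos(a),np.sin(a)])
print("rest shift",(onz("top",blob("pics/t3.png",274,207,8,11),.06)-onz("top",blob("pics/t2.png",274,207,8,11),.06))[:2]@u)
st=manip.state();q=st["tool_rot"];a=2*np.arctan2(q[2],q[1]);p=st["tool_pos"];d=np.array([.4342,.2553])-p[:2]
print(p,"x az",a,"x,y,z",(d@[np.cos(a),np.sin(a)])/.15,(d@[np.sin(a),-np.cos(a)])/.15,(p[2]-.004)/.15)
```

```text
rest shift -0.0023306598459807266
[0.43236306 0.25415439 0.1602216 ] x az 1.1515493877815408 x,y,z 0.011961075601961897 0.008076710415605379 1.0414773042541896
```

Request:
send_rows(rows=[{"x":0.012,"y":0.008,"z":0,"wx":0,"wy":0,"wz":0,"hand":1},{"x":0,"y":0,"z":0.21,"wx":0,"wy":0,"wz":0,"hand":1},{"x":0,"y":0,"z":0.21,"wx":0,"wy":0,"wz":0,"hand":1},{"x":0,"y":0,"z":0.21,"wx":0,"wy":0,"wz":0,"hand":1},{"x":0,"y":0,"z":0.14,"wx":0,"wy":0,"wz":0,"hand":1},{"x":0,"y":0,"z":0.1,"wx":0,"wy":0,"wz":0,"hand":1},{"x":0,"y":0,"z":0.1,"wx":0,"wy":0,"wz":0,"hand":1},{"x":0,"y":0,"z":0.07,"wx":0,"wy":0,"wz":0,"hand":1},{"x":0,"y":0,"z":0,"wx":0,"wy":0,"wz":0,"hand":1},{"x":0,"y":0,"z":0,"wx":0,"wy":0,"wz":0,"hand":1}])

```text
time: 13.73
tool_pos: [0.4341, 0.2553, 0.004]
tool_rot: [-0.0, 0.839, 0.545, -0.0]
contact_force: [0.4, -0.2, -0.6]
gripper_width: 1.001
grasp_force: 0.0
```

Request:
send_rows(rows=[{"x":0,"y":0,"z":0,"wx":0,"wy":0,"wz":0,"hand":1},{"x":0,"y":0,"z":0,"wx":0,"wy":0,"wz":0,"hand":-1},{"x":0,"y":0,"z":0,"wx":0,"wy":0,"wz":0,"hand":-1},{"x":0,"y":0,"z":0,"wx":0,"wy":0,"wz":0,"hand":-1},{"x":0,"y":0,"z":0,"wx":0,"wy":0,"wz":0,"hand":-1},{"x":0,"y":0,"z":0,"wx":0,"wy":0,"wz":0,"hand":-1},{"x":0,"y":0,"z":0,"wx":0,"wy":0,"wz":0,"hand":-1},{"x":0,"y":0,"z":0,"wx":0,"wy":0,"wz":0,"hand":-1},{"x":0,"y":0,"z":0,"wx":0,"wy":0,"wz":0,"hand":-1},{"x":0,"y":0,"z":0,"wx":0,"wy":0,"wz":0,"hand":-1}])

```text
time: 14.57
tool_pos: [0.4345, 0.2555, 0.0046]
tool_rot: [0.0, 0.838, 0.545, 0.0]
contact_force: [-0.8, -0.5, 4.8]
gripper_width: 0.2
grasp_force: 60.0
```

Request:
send_rows(rows=[{"x":0,"y":0,"z":-0.05,"wx":0,"wy":0,"wz":0,"hand":-1},{"x":0,"y":0,"z":-0.1,"wx":0,"wy":0,"wz":0,"hand":-1},{"x":0,"y":0,"z":-0.12,"wx":0,"wy":0,"wz":0,"hand":-1},{"x":0,"y":0,"z":-0.12,"wx":0,"wy":0,"wz":0,"hand":-1},{"x":0,"y":0,"z":-0.12,"wx":0,"wy":0,"wz":0,"hand":-1},{"x":0,"y":0,"z":-0.12,"wx":0,"wy":0,"wz":0,"hand":-1},{"x":0,"y":0,"z":-0.12,"wx":0,"wy":0,"wz":0,"hand":-1},{"x":0,"y":0,"z":-0.12,"wx":0,"wy":0,"wz":0,"hand":-1},{"x":0,"y":0,"z":-0.1,"wx":0,"wy":0,"wz":0,"hand":-1},{"x":0,"y":0,"z":-0.03,"wx":0,"wy":0,"wz":0,"hand":-1}])

```text
time: 15.4
tool_pos: [0.4348, 0.2555, 0.1561]
tool_rot: [0.0, 0.838, 0.545, 0.001]
contact_force: [-0.3, -0.1, -3.6]
gripper_width: 0.196
grasp_force: 59.1
```

Request:
send_rows(rows=[{"x":0,"y":0,"z":0,"wx":0,"wy":0,"wz":-0.05,"hand":-1},{"x":0,"y":0,"z":0,"wx":0,"wy":0,"wz":-0.08,"hand":-1},{"x":0,"y":0,"z":0,"wx":0,"wy":0,"wz":-0.1,"hand":-1},{"x":0,"y":0,"z":0,"wx":0,"wy":0,"wz":-0.1,"hand":-1},{"x":0,"y":0,"z":0,"wx":0,"wy":0,"wz":-0.1,"hand":-1},{"x":0,"y":0,"z":0,"wx":0,"wy":0,"wz":-0.1,"hand":-1},{"x":0,"y":0,"z":0,"wx":0,"wy":0,"wz":-0.08,"hand":-1},{"x":0,"y":0,"z":0,"wx":0,"wy":0,"wz":-0.05,"hand":-1},{"x":0,"y":0,"z":0,"wx":0,"wy":0,"wz":-0.025,"hand":-1},{"x":0,"y":0,"z":0,"wx":0,"wy":0,"wz":0,"hand":-1}])

```text
time: 16.23
tool_pos: [0.4333, 0.2549, 0.1528]
tool_rot: [-0.001, 0.663, 0.748, -0.001]
contact_force: [-1.0, -0.1, -3.0]
gripper_width: 0.195
grasp_force: 58.9
```

Run:
```python
from h import *
np.set_printoptions(precision=4,suppress=True)
s=grab_frame("scene");t=grab_frame("top");cv2.imwrite("pics/t4.png",t);cv2.imwrite("pics/s4.png",s)
st=manip.state();q=st["tool_rot"];a=2*np.arctan2(q[2],q[1]);p=st["tool_pos"];d=np.array([.5534,-.0934])-p[:2]
print(st["time"],p,q,"x az",a,"x,y",(d@[np.cos(a),np.sin(a)])/.15,(d@[np.sin(a),-np.cos(a)])/.15,st["contact_force"],st["ft_torque"],st["gripper_width"])
```

```text
16.3333 [0.4337 0.2551 0.1533] [-0.0003  0.6637  0.748  -0.0007] x az 1.6900299172912367 x,y -2.401729568862025 0.5161114133798947 [ 0.1295 -0.3433 -3.4659] [ 0.0558 -0.0675 -0.0137] 0.19761066659563803
```

Request:
send_rows(rows=[{"x":-0.08,"y":0.017,"z":0,"wx":0,"wy":0,"wz":0,"hand":-1},{"x":-0.15,"y":0.032,"z":0,"wx":0,"wy":0,"wz":0,"hand":-1},{"x":-0.2,"y":0.043,"z":0,"wx":0,"wy":0,"wz":0,"hand":-1},{"x":-0.2,"y":0.043,"z":0,"wx":0,"wy":0,"wz":0,"hand":-1},{"x":-0.2,"y":0.043,"z":0,"wx":0,"wy":0,"wz":0,"hand":-1},{"x":-0.2,"y":0.043,"z":0,"wx":0,"wy":0,"wz":0,"hand":-1},{"x":-0.2,"y":0.043,"z":0,"wx":0,"wy":0,"wz":0,"hand":-1},{"x":-0.2,"y":0.043,"z":0,"wx":0,"wy":0,"wz":0,"hand":-1},{"x":-0.2,"y":0.043,"z":0,"wx":0,"wy":0,"wz":0,"hand":-1},{"x":-0.2,"y":0.043,"z":0,"wx":0,"wy":0,"wz":0,"hand":-1}])

```text
time: 17.17
tool_pos: [0.5257, -0.0124, 0.1542]
tool_rot: [0.0, 0.664, 0.748, -0.0]
contact_force: [0.4, -0.0, -3.0]
gripper_width: 0.197
grasp_force: 59.0
```

Request:
send_rows(rows=[{"x":-0.2,"y":0.043,"z":0,"wx":0,"wy":0,"wz":0,"hand":-1},{"x":-0.15,"y":0.032,"z":0,"wx":0,"wy":0,"wz":0,"hand":-1},{"x":-0.1,"y":0.021,"z":0,"wx":0,"wy":0,"wz":0,"hand":-1},{"x":-0.07,"y":0.015,"z":0,"wx":0,"wy":0,"wz":0,"hand":-1},{"x":-0.05,"y":0.012,"z":0,"wx":0,"wy":0,"wz":0,"hand":-1},{"x":0,"y":0,"z":0,"wx":0,"wy":0,"wz":0,"hand":-1},{"x":0,"y":0,"z":0.1,"wx":0,"wy":0,"wz":0,"hand":-1},{"x":0,"y":0,"z":0.1,"wx":0,"wy":0,"wz":0,"hand":-1},{"x":0,"y":0,"z":0.07,"wx":0,"wy":0,"wz":0,"hand":-1},{"x":0,"y":0,"z":0.04,"wx":0,"wy":0,"wz":0,"hand":-1}])

```text
time: 18.0
tool_pos: [0.5528, -0.0914, 0.1057]
tool_rot: [-0.002, 0.663, 0.749, -0.001]
contact_force: [-0.3, -0.1, -4.2]
gripper_width: 0.196
grasp_force: 59.0
```

Run:
```python
from h import *
np.set_printoptions(precision=4,suppress=True)
s=grab_frame("scene");t=grab_frame("top");cv2.imwrite("pics/t5.png",t);cv2.imwrite("pics/s5.png",s)
f=lambda im,x,y:cv2.resize(im[y:y+72,x:x+96],None,fx=8,fy=8,interpolation=cv2.INTER_CUBIC)
cv2.imwrite("pics/g5.png",f(s,250,155))
st=manip.state();q=st["tool_rot"];a=2*np.arctan2(q[2],q[1]);p=st["tool_pos"]
print(st["time"],p,q,"x az",a,st["contact_force"],st["gripper_width"])
u=np.array([np.cos(a),np.sin(a)])
for d,z,n in((-.06,.138,"hub top"),(.125,.134,"eye top"),(-.06,.1,"hub bottom"),(.125,.1,"eye bottom")): print(n,(proj("scene",[*(p[:2]+d*u),z+p[2]-.1046])-[250,155])*8+3.5,proj("top",[*(p[:2]+d*u),z+p[2]-.1046]))
```

```text
18.1 [ 0.5529 -0.0918  0.106 ] [-0.0016  0.6631  0.7486 -0.0006] x az 1.691762492547665 [ 0.7187  0.3888 -3.4939] 0.19510722172081443
hub top [471.5518   2.5705] [335.6634 190.7336]
eye top [246.4361 172.3029] [276.7463 201.1283]
hub bottom [466.5899  79.9483] [333.736  193.2801]
eye bottom [244.1664 246.3442] [276.3669 203.18  ]
```

View pics/g5.png

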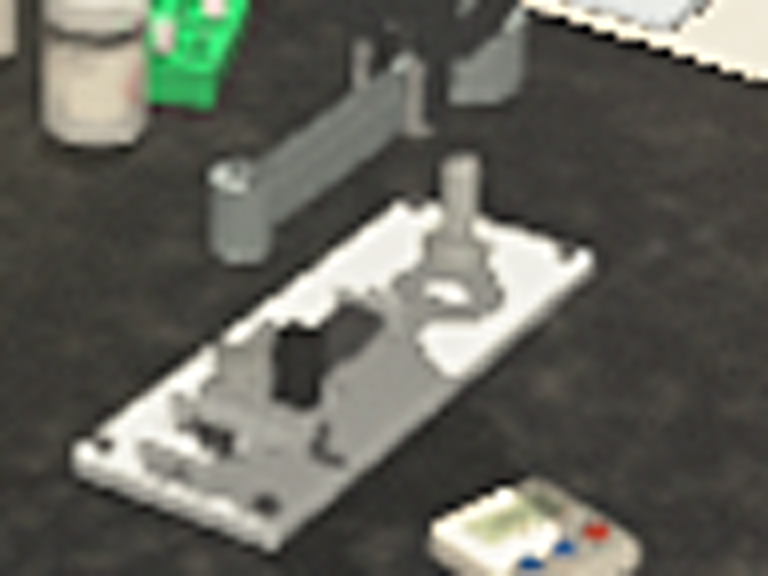

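The scene crop matches the predicted lever pose. The eye bottom is centred near (242,247), against a predicted (244,246), and the hub's right rim is at 525 as predicted. The pin shaft is at column about 461, and the fixture and timer look undisturbed. I'll refine the pin axis from its upright silhouette.

Run:
```python
from h import *
np.set_printoptions(precision=4,suppress=True)
a=1.69;u=np.array([np.cos(a),np.sin(a)]);v=np.array([-u[1],u[0]]);P=np.array([.5605,-.153])
for f in("pics/scene0.png","pics/s5.png"):
    im=cv2.cvtColor(cv2.imread(f),cv2.COLOR_BGR2GRAY).astype(np.float32)
    for z in(.045,.048,.051,.054,.057):
        q=proj("scene",[*P,z]);du=np.arange(-7,7,.1)
        p=cv2.remap(im,(q[0]+du)[None].astype(np.float32),np.full((1,len(du)),q[1],np.float32),cv2.INTER_CUBIC)[0]
        bg=min(p[:20].min(),p[-20:].min()); w=np.where(abs(du)<5,np.clip(p-bg-40,0,None),0); h=w>.5*w.max()
        print(f[5:8],z,q,"centre off px",(du[h].min()+du[h].max())/2,"width",du[h].max()-du[h].min())
k=lambda w:(proj("scene",[*(P+.01*w),.05])-proj("scene",[*P,.05]))[0]/10
print("px per mm u,v",k(u),k(v))
# top edges of the plate: crossings along v at several x
im=cv2.cvtColor(cv2.imread("pics/top0.png"),cv2.COLOR_BGR2GRAY).astype(np.float32)
def edge(x,y0,z):
    ys=np.arange(y0-.012,y0+.012,.0002);q=np.array([proj("top",[*(P+x*u+y*v),z]) for y in ys],np.float32)
    p=cv2.remap(im,q[:,0][None],q[:,1][None],cv2.INTER_CUBIC)[0]; return ys[np.argmin(abs(p-145))]
print("back",[round(edge(x,-.05,.012),4) for x in(0,.05,.1,.15,.2)],"front z12",[round(edge(x,.05,.012),4) for x in(-.01,.05,.08,.15)],"front z0",[round(edge(x,.05,0),4) for x in(-.01,.05,.08,.15)])
# pin and shoulder in top view along u
for z,y in((.06,0),(.05,0),(.03,0),(.034,.01),(.034,-.01)):
    xs=np.arange(-.035,.036,.003);q=np.array([proj("top",[*(P+x*u+y*v),z]) for x in xs],np.float32)
    print(z,y,cv2.remap(im,q[:,0][None],q[:,1][None],cv2.INTER_CUBIC)[0].astype(int))
```

```text
sce 0.045 [307.1756 178.3006] centre off px -0.15000000000002434 width 3.2999999999999883
sce 0.048 [307.2235 177.5721] centre off px -0.10000000000002451 width 3.1999999999999886
sce 0.051 [307.2716 176.8422] centre off px -0.15000000000002434 width 3.2999999999999883
sce 0.054 [307.3196 176.1108] centre off px -0.250000000000024 width 3.699999999999987
sce 0.057 [307.3677 175.3781] centre off px -0.10000000000002451 width 3.7999999999999865
s5. 0.045 [307.1756 178.3006] centre off px -0.15000000000002434 width 3.2999999999999883
s5. 0.048 [307.2235 177.5721] centre off px -0.10000000000002451 width 3.399999999999988
s5. 0.051 [307.2716 176.8422] centre off px -0.15000000000002434 width 3.2999999999999883
s5. 0.054 [307.3196 176.1108] centre off px -0.20000000000002416 width 3.399999999999988
s5. 0.057 [307.3677 175.3781] centre off px -0.10000000000002451 width 3.1999999999999886
px per mm u,v -0.13581992568454665 0.24153545616078417
back [np.float64(-0.0468), np.float64(-0.048), np.float64(-0.0478), np.float64(-0.0482), np.float64(-0.0494)] front z12 [np.float64(0.055), np.float64(0.0544), np.float64(0.0542), np.float64(0.0532)] front z0 [np.float64(0.0534), np.float64(0.0528), np.float64(0.0524), np.float64(0.0516)]
0.06 0 [ 33  35  94 239 255 254 253 252 245 240 250 257 249 196 169 221 251 252
 243 238 251 253 252 253]
0.05 0 [ 25  53 183 262 256 253 252 249 238 245 252 254 207 146 156 223 233 236
 213 238 254 253 252 253]
0.03 0 [ 85 214 260 255 253 253 251 245 240 231 203 149 105 110 145 160 182 159
 222 256 254 252 253 253]
0.034 0.01 [ 84 216 254 255 253 252 252 251 252 254 254 259 242 206 172 146 131 125
 160 237 255 253 252 252]
0.034 -0.01 [ 91 208 255 254 253 253 253 250 248 244 232 231 246 252 253 246 243 250
 253 253 253 252 252 253]
```

Plate edges, tab, post and the actual slide direction all give a yaw of about 1.680, and the pin is confirmed at (0.5605, -0.153). Now a small final adjustment.

Request:
send_rows(rows=[{"x":0,"y":0,"z":0,"wx":0,"wy":0,"wz":0.015,"hand":-1},{"x":-0.005,"y":0.004,"z":0.005,"wx":0,"wy":0,"wz":0,"hand":-1},{"x":0,"y":0,"z":0,"wx":0,"wy":0,"wz":0,"hand":-1},{"x":0,"y":0,"z":0,"wx":0,"wy":0,"wz":0,"hand":-1},{"x":0,"y":0,"z":0,"wx":0,"wy":0,"wz":0,"hand":-1},{"x":0,"y":0,"z":0,"wx":0,"wy":0,"wz":0,"hand":-1},{"x":0,"y":0,"z":0,"wx":0,"wy":0,"wz":0,"hand":-1},{"x":0,"y":0,"z":0,"wx":0,"wy":0,"wz":0,"hand":-1},{"x":0,"y":0,"z":0,"wx":0,"wy":0,"wz":0,"hand":-1},{"x":0,"y":0,"z":0,"wx":0,"wy":0,"wz":0,"hand":-1}])

```text
time: 18.93
tool_pos: [0.5548, -0.0935, 0.1069]
tool_rot: [-0.0, 0.668, 0.744, -0.0]
contact_force: [-1.2, 0.6, -4.2]
gripper_width: 0.2
grasp_force: 59.0
```

```bash
cat > fin.py <<'E'
from h import *
np.set_printoptions(precision=4,suppress=True)
s=grab_frame("scene");t=grab_frame("top");cv2.imwrite("pics/t6.png",t);cv2.imwrite("pics/s6.png",s)
st=manip.state();q=st["tool_rot"];a=2*np.arctan2(q[2],q[1]);p=st["tool_pos"];d=np.array([.5540,-.0934])-p[:2]
print(st["time"],p,q,"x az",a,"x,y,z",(d@[np.cos(a),np.sin(a)])/.15,(d@[np.sin(a),-np.cos(a)])/.15,(p[2]-.1046)/.15,st["gripper_width"])
# eye of the held lever in the top view: bright blob near the prediction
u=np.array([np.cos(a),np.sin(a)])
e=proj("top",[*(p[:2]+.125*u),p[2]+.0294]);print("eye pred top",e)
e=proj("scene",[*(p[:2]+.125*u),p[2]+.012]);g=cv2.cvtColor(s,cv2.COLOR_BGR2GRAY).astype(int)
r=int(round(e[1]));print("eye pred scene",e,"row",g[r,int(e[0])-8:int(e[0])+9])
E
python3 fin.py
```

```text
19.0333 [ 0.5548 -0.0935  0.1069] [0.     0.6678 0.7443 0.    ] x az 1.6790233160056556 x,y,z 0.0013272287111787489 -0.005427749660433766 0.0156317784390587 0.19769832703076579
eye pred top [277.1951 199.9321]
eye pred scene [279.6982 180.0867] row [ 60  60  61  58  74 105 123 129 132 131 130 122 117 118 113  91  73]
```

Request:
send_rows(rows=[{"x":0.001,"y":-0.005,"z":0.0155,"wx":0,"wy":0,"wz":0,"hand":-1},{"x":0,"y":0,"z":0,"wx":0,"wy":0,"wz":0,"hand":-1},{"x":0,"y":0,"z":0,"wx":0,"wy":0,"wz":0,"hand":-1},{"x":0,"y":0,"z":0,"wx":0,"wy":0,"wz":0,"hand":-1},{"x":0,"y":0,"z":0,"wx":0,"wy":0,"wz":0,"hand":-1},{"x":0,"y":0,"z":0,"wx":0,"wy":0,"wz":0,"hand":-1},{"x":0,"y":0,"z":0,"wx":0,"wy":0,"wz":0,"hand":-1},{"x":0,"y":0,"z":0,"wx":0,"wy":0,"wz":0,"hand":-1},{"x":0,"y":0,"z":0,"wx":0,"wy":0,"wz":0,"hand":-1},{"x":0,"y":0,"z":0,"wx":0,"wy":0,"wz":0,"hand":-1}])

```text
time: 19.87
tool_pos: [0.5541, -0.0934, 0.1047]
tool_rot: [0.0, 0.668, 0.744, 0.0]
contact_force: [0.6, -0.7, -3.0]
gripper_width: 0.2
grasp_force: 59.0
```

```bash
python3 -c "
from plant import manip,job_done
s=manip.state();print(s['time'],s['tool_pos'],s['gripper_width'],s['grasp_force']);print(job_done())"
```

```text
19.8667 [ 0.5540716  -0.09343742  0.10466016] 0.20015866603925683 58.953872323036194
the job is handed in; nothing more can be done
None
```

I handed the job in at 19.9 s: the rest is at the index to within about 2 mm by the images (pointer not sharply resolved), and the lever is still held level, bore over the pin and eye over the rest, underside about 4 cm above the pin tip.

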